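# Unlock the shop's cash box

## Task

Open the shop for the day by unlocking the wide cash box: turn the number dial on its lid until the pointer stands at 4, then slide the steel bolt beside the dial all the way towards the dial, and let go. The smaller square key safe has the same dial: do not touch it.

Things in the scene. Friction and masses are not known exactly. Their poses are not given: they have to be found in the camera images.
- cash_box: Wide grey steel cash box, fixed to the table, 184 (x) x 264 (y) x 85 mm high, with a carrying handle on its front. On its lid: a round number plate (radius 66, centre at x 0, y -55) and beside it a 50 mm wide bolt track (y 12 to 102), tops at z 97. Origin: centre of the underside; x away from the robot, y to the left along its long side; turned by up to 20 degrees.
- dial_top (a point): Middle of the top of the cash box dial's black grip bar, at box x 0, y -55, z 137 mm, on the upright turning axis; its x axis points to the bar's pointing end, which has a white stripe on top and a white nose. The bar is 64 long, 14 thick, 31 high above a round skirt of radius 33 that turns with it.
- dial (a joint): Angle of the dial, rad, clockwise seen from above. Numerals 0 to 9 lie at 0.628 (36 degree) steps clockwise; 0 is where the pointer lies along the box's +x, 4 is at 2.513. Free from 0 to 9 (5.655, stop); needs 0.04 N m, stays where left. Starts between numerals 1.8 and 3: turn 0.6 to 1.4 rad clockwise.
- bolt_top (a point): Middle of the top of the bolt's upright steel grip, 26 (box x) x 14 (box y) mm, 28 high on a 34 x 26 mm foot. Locked, it is at box x 0, y +65, z 129 mm; it slides 22 mm along the box's -y, towards the dial.
- bolt (a joint): Travel of the bolt, m: 0 locked, 0.022 fully open. Needs about 2 N; stays where left. A hidden lock disc stops it after a few mm unless the dial is within about 13 degrees of 4; once in, it holds the dial.
- key_safe: The look-alike to leave alone: a smaller square grey steel key safe, fixed, 150 x 150 x 70 mm high, with the same kind of dial in the middle of its top (bar top at z 122 mm) and no bolt. Origin: centre of the underside. It stands to the left or right of the cash box.

How it is judged:
On the way, in this order (a step that is already met when the one before it is completed fails the run):
1. the dial stands at 4 (value of joint dial between 2.253 and 2.773 rad), for 0.2 s.
2. the bolt is slid open (value of joint bolt above 0.017 m), for 0.2 s.
At the end, for the whole second after the job is handed in: The cash box's dial stands at 4 (within 15 degrees) and its bolt is slid open (at least 17 of its 22 mm); the key safe was not touched (all of step 1 and value of joint bolt between 0.017 and 0.03 m).
It fails at once if the key safe is touched (over 2 N) (contact force between any of the arm, the fingers and key_safe above 2 N).
It also fails if it takes over 38 s, if anything falls off the work surface, if the arm or the gripper's body presses on something with over 40 N, if the wrist force passes 120 N, or if a joint passes its speed limit or range.

## Robot

A 6-joint arm with a two-finger parallel gripper is mounted at the origin on the work surface. World frame = base frame: x ahead of the robot, y to its left, z up, the work surface at z = 0. Lengths are in m, angles in rad, forces in N, time in s.
With the tool pointing down it reaches from about 0.35 to 0.775 m from the base axis. Payload 5.5 kg.
Tool frame: the origin (TCP) lies on the centre line of the jaws, within the pads' length; the fingertips stand 11 mm ahead of it and the grasp point (between the pads) lies 8 mm behind it (env.tip_extent is the distance from the TCP to the fingertips, in m); z points along the fingers, y is the line along which they close (so a half turn about z gives the same grasp; the last joint's range is limited). The gripper opens to 85 mm and grips with 20 to 120 N. Pads are 22 mm wide; open, the fingers measure 114 mm over their backs; the gripper's body (76 mm by 85 mm) begins 54 mm behind the grasp point. The pads swing forward as they close: fully open they stand 13 mm farther back than shut.
Start: joints at [-1.422, 0.313, 0.046, 1.304, 0, 1.431], TCP at [0.164, -0.551, 0.242] pointing down, gripper open.
Joint ranges: [-2.76, 2.76], [-0.86, 1.69], [-1.03, 1.26], [-2.2, 2.34], [-1.47, 1.5], [-3.14, 3.14]. Speed limits (rad/s): [2.57, 2.57, 3.14, 3.14, 3.14, 3.14].

## Interface

Orientations are given as a unit quaternion [w, x, y, z].
In Python, from workcell import env gives the robot as it stands.
- The arm moves only by the shell command python3 -m jog 'ROWS' [FORCE]. ROWS is JSON, a list of rows, each a list of 5 numbers: the gripper's target within -1 to 1 (shut at 1, half-way at 0, fully open at -1), then the shift along the tool's x, y, z in m, then the turn about the tool's z in degrees. In form: [[fingers, tx, ty, tz, turn], ...]. A call has 1 to 5 rows; each row shifts and turns the commanded pose from where the row before left it, along the tool's axes as they then stand; what a row does not reach is not made up. A row lasts 1/12 s, in which the tool goes at most 41.7 mm and 7.16 degrees, less where a joint would pass 70% of its speed; a pose out of reach is approached as far as the arm can. A call is refused whole if a number of a shift passes 0.0417 or a number of a turn 7.16, either way. A call with a gripper value outside its range is refused whole. The fingers move at their own pace and stop on an object; FORCE is the grip in N (left out, the last holds). Time passes only in rows, so rows that do not move let the fingers close. It gives the time, the measured TCP pose, the force, the opening and the grip force at its end, in the units of the state.
- env.get_state(): the state, without advancing time (a new reading comes with each control period).
- env.read_camera(name): name is "scene" or "top" or "wrist"; returns a dict with "img" (420x560x3 uint8, red, green, blue), "fov_y" (degrees; the focal length in pixels is half the picture's height over the tangent of half this angle, whatever the lens; pixels are square), "cx", "cy" (the principal point, pixels), "T" (4x4, takes a point from camera to world coordinates). Camera axes: x right, y up, looking along -z (the intrinsics and any distortion apply to the point x, -y, -z); pixel columns grow to the right and rows downward; lengths in m; the calibration is good to about 2 mm. A picture is of the moment at which its call begins. There is no depth.
- env.hand_in(): hands the job in; it is judged then, once.
The state is a dict: "clock": time; "joint_pos": joint angles; "qvel": joint speeds; "tau": joint torques, N m; "tcp_pos": TCP position; "orientation": TCP orientation; "wrist_force": force on the tool from outside, world axes, zero at the start; "ft_torque": the same for the moment, N m; "finger_gap": finger opening in m; "grip_force": force on a finger pad.
Only numpy, scipy, OpenCV 4.12 (cv2) and the standard library are available. Lean on these libraries where they do the work, as an engineer would, in place of code of your own. Each camera call takes 0.05 s, during which the arm holds its last target. There are 200 camera calls.

## Working session

There is one attempt and no reset: what is moved stays moved. The work goes in short steps, Python scripts to look and compute and a shell command to move; the robot and the scene stay as the last step left them, time stands still between calls to the robot, and variables do not carry over. Pictures are saved under pics/ and viewed, at most 10 in all, crops included, and the job is handed in when it is done.

```bash
mkdir -p pics; python3 - <<'E'
from workcell import env
import cv2,numpy as np
s=env.get_state();print(s)
for n in ["top","scene"]:
    c=env.read_camera(n);cv2.imwrite(f"pics/{n}1.png",c["img"][:,:,::-1]);print(n,c["fov_y"],c["cx"],c["cy"],np.round(c["T"],4).tolist(),[k for k in c])
E
```

```text
{'clock': 0.0, 'joint_pos': array([-1.42161533e+00,  3.14012740e-01,  4.49767187e-02,  1.30358940e+00,
        2.13327925e-05,  1.43118432e+00]), 'qvel': array([-0.00131983,  0.00017367, -0.00056094,  0.00056316,  0.00023324,
       -0.0004475 ]), 'tau': array([ 4.15307450e-04, -4.80626535e+01,  2.98534101e+01,  1.93835283e-02,
       -9.82190841e-05, -1.46018374e-05]), 'tcp_pos': array([ 0.16367443, -0.55070513,  0.2414009 ]), 'orientation': array([-9.14586829e-04,  9.89592515e-01,  1.43895164e-01,  6.29064395e-06]), 'wrist_force': array([ 0.14856379,  0.33907699, -0.20748634]), 'ft_torque': array([-0.00830123, -0.04144342,  0.00249208]), 'grip_force': 0.0, 'finger_gap': 0.08563997019807836}
top 56.865592244010884 284.73067820273036 205.92289383784194 [[0.1218, 0.9676, -0.2211, 0.4359], [-0.9925, 0.1192, -0.0252, -0.0215], [0.002, 0.2225, 0.9749, 0.7915], [0.0, 0.0, 0.0, 1.0]] ['img', 'fov_y', 'cx', 'cy', 'T']
scene 49.20398023552505 281.5205568843215 214.1919380670821 [[0.6633, -0.5144, 0.5435, 1.0627], [0.7483, 0.4643, -0.4737, -0.4434], [-0.0087, 0.7209, 0.6929, 0.73], [0.0, 0.0, 0.0, 1.0]] ['img', 'fov_y', 'cx', 'cy', 'T']
```

View pics/top1.png

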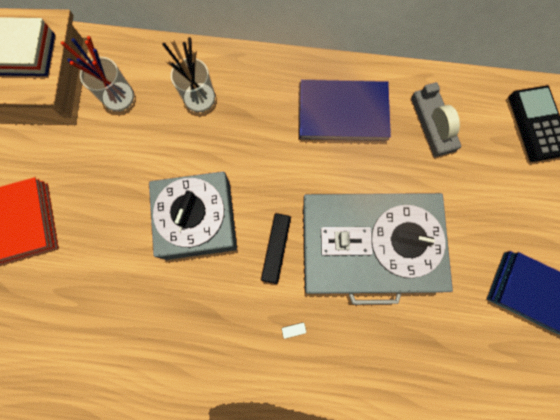

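View pics/scene1.png

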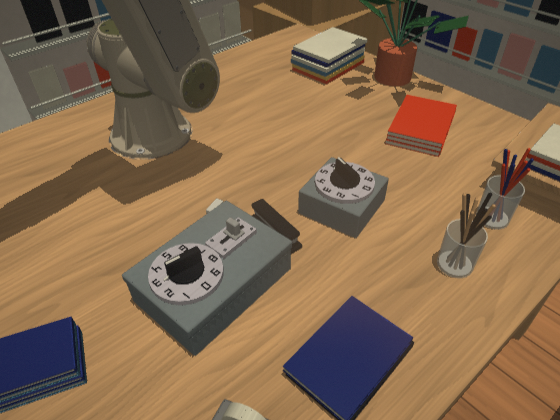

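The top view shows the cash box at right, with its dial at (409,240), its white nose near (432,240) at about numeral 2, and its bolt at (344,240). The key safe is at left, around (190,213). The scene view agrees.

```bash
cat > h.py <<'E'
import numpy as np,cv2
from workcell import env
def ray(c,uv,z):
    f=c["img"].shape[0]/2/np.tan(np.radians(c["fov_y"]/2))
    d=c["T"][:3,:3]@np.array([(uv[0]-c["cx"])/f,-(uv[1]-c["cy"])/f,-1]);o=c["T"][:3,3]
    return o+d*(z-o[2])/d[2]
E
python3 - <<'E'
from h import *
c=env.read_camera("top");im=c["img"]
hsv=cv2.cvtColor(im,cv2.COLOR_RGB2HSV)
m=((hsv[...,1]<60)&(hsv[...,2]>140)).astype(np.uint8)
m[:,:300]=0;m[:185]=0;m[292:]=0;m[:,450:]=0
cs,_=cv2.findContours(m,cv2.RETR_EXTERNAL,cv2.CHAIN_APPROX_NONE)
P=[]
for k in cs:
    if cv2.contourArea(k)<300: continue
    w=np.array([ray(c,p[0],.097)[:2] for p in k],np.float32)
    r=cv2.minAreaRect(w);e=cv2.fitEllipse(w)
    print(cv2.contourArea(k),"rect",r,"ell",e)
# nose/stripe: bright pixels inside dial
n=m.copy();d=np.zeros_like(m);cv2.circle(d,(409,241),27,1,-1);n&=d
ys,xs=np.nonzero(n);print("stripe px",xs.min(),xs.max(),ys.min(),ys.max(),xs.mean(),ys.mean(),len(xs))
print(ray(c,(xs.mean(),ys.mean()),.137))
cv2.imwrite("pics/c.png",cv2.resize(im[185:300,300:455,::-1],None,fx=5,fy=5,interpolation=cv2.INTER_CUBIC))
E
```

```text
13176.5 rect ((0.5489420890808105, -0.17508184909820557), (0.17530427873134613, 0.2534272074699402), 7.028054714202881) ell ((0.5489580035209656, -0.173349067568779), (0.200653076171875, 0.2980721592903137), 8.491626739501953)
stripe px 382 436 215 267 408.6867768595041 241.78677685950413 1210
[ 0.54802926 -0.22079482  0.137     ]
```

View pics/c.png

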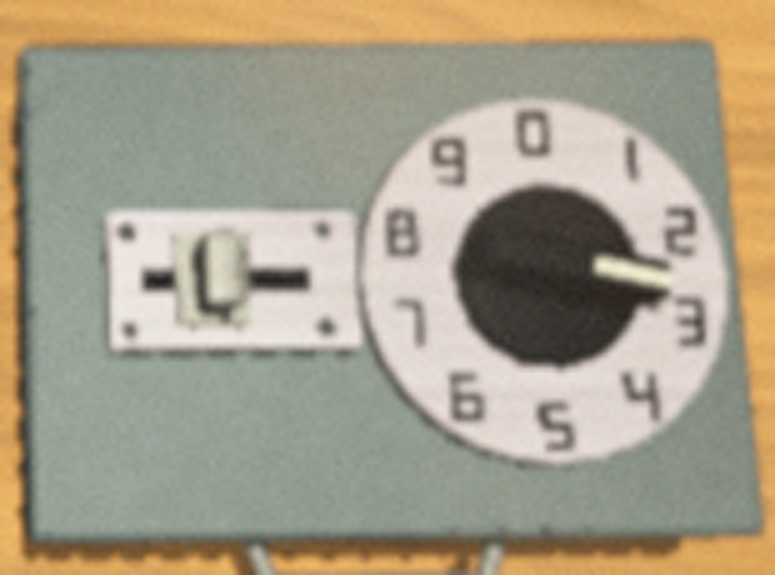

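The crop shows the plate centred at about (543,281) and the track corners at (107,210), (357,210), (362,350) and (113,350). The stripe runs from (595,265) to (668,283), between numerals 2 and 3.

```bash
python3 - <<'E'
from h import *
c=env.read_camera("top");g=lambda u,v,z:ray(c,(u/5+300-.4,v/5+185-.4),z)[:2]
cor=[g(*p,.097) for p in [(107,210),(357,210),(362,350),(113,350)]]
D=np.mean([g(*p,.097) for p in [(360,275),(727,285),(537,97),(556,465)]],0);B=np.mean(cor,0)
y=B-D;h=np.arctan2(y[1],y[0])-np.pi/2
print("D",D,"B",B,np.linalg.norm(y),"(112)","heading",np.degrees(h))
for a,b in[(1,0),(2,3)]:print(np.degrees(np.arctan2(*(cor[a]-cor[b])[[1,0]]))+90)
for a,b in[(0,3),(1,2)]:print(np.degrees(np.arctan2(*(cor[a]-cor[b])[[1,0]])))
R=np.array([[np.cos(h),-np.sin(h)],[np.sin(h),np.cos(h)]])
print("bolt",D+R@[0,.120],"boxcentre",D+R@[0,.055])
s,t=g(595,265,.137),g(668,283,.137)
for v in (t-s,t-D,s-D):
    a=np.arctan2(v[1],v[0]);print("pointer world deg",np.degrees(a),"dial cw deg",np.degrees(h-a),"r",np.linalg.norm(v))
K=ray(c,(187.5,212),.082);print("keysafe",K)
q=env.get_state()["orientation"];from scipy.spatial.transform import Rotation as Q
print(Q.from_quat(q[[1,2,3,0]]).as_matrix().round(3))
E
```

```text
D [ 0.55753705 -0.232637  ] B [ 0.54356933 -0.12174474] 0.11176847593120649 (112) heading 7.179035256269529
7.018186932083111
7.010004840495739
8.229924809496934
6.182395872872178
bolt [ 0.54254063 -0.11357774] boxcentre [ 0.55066369 -0.17806818]
pointer world deg -97.18070318879451 dial cw deg 104.35973844506404 r 0.02508241505563517
pointer world deg -96.6394155798032 dial cw deg 103.81845083607273 r 0.029615194017215355
pointer world deg -93.64767278214335 dial cw deg 100.82670803841287 r 0.004540086097011302
keysafe [0.56293661 0.17579175 0.082     ]
[[ 0.959  0.285 -0.   ]
 [ 0.285 -0.959  0.001]
 [ 0.    -0.001 -1.   ]]
```

```bash
python3 -m jog '[[-1,0.0312,-0.0129,0,0],[-1,0.0312,-0.0129,0,0],[-1,0.0312,-0.0129,0,0],[-1,0.0312,-0.0129,0,0],[-1,0.0312,-0.0129,0,0]]'
python3 -m jog '[[-1,0.0312,-0.0129,0,0],[-1,0.0312,-0.0129,0,0],[-1,0.0312,-0.0129,0,0],[-1,0.0312,-0.0129,0,0],[-1,0.0312,-0.0129,0,0]]'
python3 -m jog '[[-1,0.0312,-0.0129,0,0],[-1,0.0312,-0.0129,0,0],[-1,0.0312,-0.0129,0,0],[-1,0.0312,-0.0129,0,0],[-1,0.0312,-0.0129,0,0]]'
python3 -m jog '[[-1,0,0,0,-6.6],[-1,0,0,0,-6.6],[-1,0,0,0,-6.6],[-1,0,0,0,-6.6],[-1,0,0,0,-6.6]]'
python3 -m jog '[[-1,0,0,0,-6.6],[-1,0,0,0,-6.6],[-1,0,0,0,-6.6],[-1,0,0,0,-6.6],[-1,0,0,0,-6.6]]'
python3 -m jog '[[-1,0,0,0,0],[-1,0,0,0,0]]'
python3 - <<'E'
from h import *
c=env.read_camera("wrist");cv2.imwrite("pics/w1.png",c["img"][:,:,::-1])
print(env.get_state()["joint_pos"],c["T"].round(3))
E
```

```text
clock: 0.62
tcp_pos: [0.2958, -0.4438, 0.2422]
orientation: [-0.0, 0.99, 0.144, -0.0]
wrist_force: [1.2, 0.3, -0.1]
finger_gap: 0.0853
grip_force: 0.0
clock: 1.03
tcp_pos: [0.4271, -0.3374, 0.2422]
orientation: [0.0, 0.99, 0.144, -0.0]
wrist_force: [0.8, -0.4, 0.5]
finger_gap: 0.0855
grip_force: 0.0
clock: 1.45
tcp_pos: [0.5583, -0.2311, 0.2421]
orientation: [-0.0, 0.99, 0.144, -0.0]
wrist_force: [0.2, 0.2, 0.3]
finger_gap: 0.0854
grip_force: 0.0
clock: 1.87
tcp_pos: [0.5573, -0.2321, 0.2419]
orientation: [-0.0, 0.907, 0.422, -0.0]
wrist_force: [-0.1, -0.7, -0.7]
finger_gap: 0.0853
grip_force: 0.0
clock: 2.28
tcp_pos: [0.5571, -0.2323, 0.242]
orientation: [-0.0, 0.75, 0.662, -0.0]
wrist_force: [-0.3, 0.5, 0.3]
finger_gap: 0.0854
grip_force: 0.0
clock: 2.45
tcp_pos: [0.5572, -0.2324, 0.2421]
orientation: [-0.0, 0.753, 0.658, -0.0]
wrist_force: [0.2, 0.8, 0.8]
finger_gap: 0.0853
grip_force: 0.0
[-5.28045408e-01  3.70406449e-01  1.27058197e-01  1.32772068e+00
 -7.73577508e-05  1.17597848e+00] [[ 0.991  0.126  0.044  0.568]
 [-0.133  0.939  0.317 -0.149]
 [-0.001 -0.32   0.948  0.373]
 [ 0.     0.     0.     1.   ]]
```

View pics/w1.png

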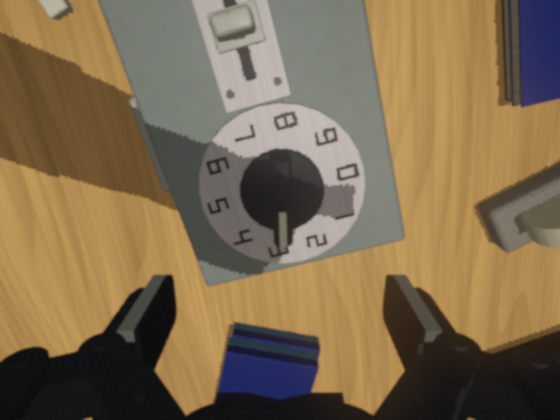

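The wrist view shows the plate centred at about (283,182) and the stripe running from (283,213) to (282,250), just short of numeral 3. The bar is roughly vertical in the image, and the fingers sit to either side.

```bash
python3 - <<'E'
from h import *
c=env.read_camera("wrist")
D=np.mean([ray(c,p,.097)[:2] for p in [(199,183),(366,183),(283,102),(282,262)]],0)
s,t=[ray(c,p,.137)[:2] for p in [(283,213),(282,250)]]
print(D,s,t)
for v in (t-s,t-D):print(np.degrees(np.arctan2(v[1],v[0])),np.linalg.norm(v))
print(env.tip_extent)
E
```

```text
[ 0.56018415 -0.22690099] [ 0.55914508 -0.23531063] [ 0.55477774 -0.26315697]
-98.91349631723774 0.02818674461875647
-98.48133056117442 0.036656857746173395
0.011
```

```bash
python3 -m jog '[[-1,0.002,0.002,0.03,0],[-1,0,0,0.03,0],[-1,0,0,0.03,0],[-1,0,0,0.02,0],[-1,0,0,0.01,0]]' 40
python3 -m jog '[[1,0,0,0,0],[1,0,0,0,0],[1,0,0,0,0],[1,0,0,0,0],[1,0,0,0,0]]'
python3 -m jog '[[1,0,0,0,0],[1,0,0,0,0],[1,0,0,0,0]]'
```

```text
clock: 2.97
tcp_pos: [0.5577, -0.2297, 0.1189]
orientation: [-0.002, 0.752, 0.659, -0.001]
wrist_force: [-0.3, -0.3, 0.0]
finger_gap: 0.0853
grip_force: 0.0
clock: 3.38
tcp_pos: [0.5605, -0.2313, 0.124]
orientation: [0.001, 0.752, 0.66, 0.0]
wrist_force: [1.0, 0.0, 0.3]
finger_gap: 0.0255
grip_force: 0.0
clock: 3.63
tcp_pos: [0.5594, -0.2309, 0.1238]
orientation: [0.001, 0.752, 0.66, -0.0]
wrist_force: [-3.6, 0.8, 6.8]
finger_gap: 0.0134
grip_force: 41.5
```

```bash
python3 -m jog '[[1,0,0,0,5],[1,0,0,0,5],[1,0,0,0,5],[1,0,0,0,5],[1,0,0,0,5]]'
python3 -m jog '[[1,0,0,0,5],[1,0,0,0,5],[1,0,0,0,4],[1,0,0,0,0],[1,0,0,0,0]]'
python3 -m jog '[[-1,0,0,0,0],[-1,0,0,0,0],[-1,0,0,0,0],[-1,0,0,-0.02,0],[-1,0,0,-0.03,0]]'
python3 -m jog '[[-1,0,0,-0.03,0],[-1,0,0,-0.03,0],[-1,0,0,0,0]]'
python3 - <<'E'
from h import *
c=env.read_camera("wrist");cv2.imwrite("pics/w2.png",c["img"][:,:,::-1])
E
```

```text
clock: 4.05
tcp_pos: [0.5595, -0.231, 0.1238]
orientation: [0.001, 0.878, 0.479, 0.0]
wrist_force: [-2.1, 0.3, 6.4]
finger_gap: 0.0131
grip_force: 41.5
clock: 4.47
tcp_pos: [0.5595, -0.2311, 0.1238]
orientation: [0.001, 0.929, 0.371, 0.0]
wrist_force: [-2.2, 0.0, 4.9]
finger_gap: 0.0131
grip_force: 41.4
clock: 4.88
tcp_pos: [0.5575, -0.2295, 0.1693]
orientation: [-0.003, 0.929, 0.371, -0.002]
wrist_force: [0.8, -0.8, -0.5]
finger_gap: 0.0732
grip_force: 0.0
clock: 5.13
tcp_pos: [0.5621, -0.2321, 0.239]
orientation: [0.004, 0.929, 0.371, 0.003]
wrist_force: [0.2, -0.6, 0.5]
finger_gap: 0.0856
grip_force: 0.0
```

View pics/w2.png

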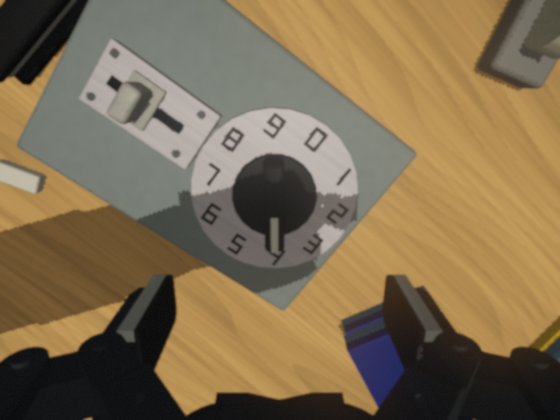

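The wrist view shows the pointer stripe, from (275,220) to (275,252), on numeral 4. The bolt grip is at about (128,100). Next I move over the bolt.

```bash
python3 -m jog '[[-1,0.0177,-0.0242,0,0],[-1,0.0177,-0.0242,0,0],[-1,0.0177,-0.0242,0,0],[-1,0.0177,-0.0242,0,0],[-1,0,0,0,6]]'
python3 -m jog '[[0,0,0,0,6],[0,0,0,0,6],[0,0,0,0,6],[0,0,0,0,6],[0,0,0,0,6.4]]'
python3 -m jog '[[0,0,0,0,0],[0,0,0,0,0]]'
python3 - <<'E'
from h import *
c=env.read_camera("wrist");cv2.imwrite("pics/w3.png",c["img"][:,:,::-1]);print(env.get_state()["joint_pos"])
E
```

```text
clock: 5.6
tcp_pos: [0.5424, -0.107, 0.2313]
orientation: [-0.002, 0.946, 0.323, -0.001]
wrist_force: [0.1, 0.5, -0.5]
finger_gap: 0.0855
grip_force: 0.0
clock: 6.02
tcp_pos: [0.5437, -0.1115, 0.231]
orientation: [-0.0, 0.998, 0.06, -0.001]
wrist_force: [-0.5, -0.2, -0.5]
finger_gap: 0.0424
grip_force: 0.0
clock: 6.18
tcp_pos: [0.5438, -0.1116, 0.2313]
orientation: [-0.0, 0.998, 0.064, -0.001]
wrist_force: [-0.3, -0.6, -0.2]
finger_gap: 0.0426
grip_force: 0.0
[-3.47101879e-01  2.78737800e-01 -2.75007710e-02  1.26561924e+00
 -3.78374829e-05  2.66673585e+00]
```

View pics/w3.png

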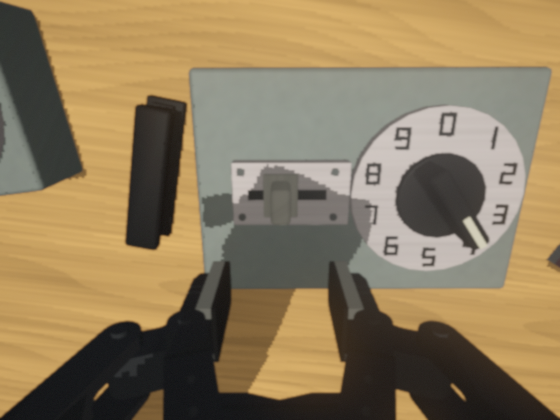

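The wrist view shows the bolt grip's top at about (281,205), between the fingers at columns 230 and 330, and the dial still at 4.

```bash
python3 - <<'E'
from h import *
c=env.read_camera("wrist");print(ray(c,(281,205),.129))
E
python3 -m jog '[[0,0,0,0.03,0],[0,0,0,0.03,0],[0,0,0,0.03,0],[0,0,0,0.015,0],[0,0,0,0.009,0]]' 30
python3 -m jog '[[0,0,0,0,0],[0,0,0,0,0]]'
```

```text
[ 0.54635693 -0.1110307   0.129     ]
clock: 6.7
tcp_pos: [0.5424, -0.1112, 0.1154]
orientation: [-0.001, 0.998, 0.063, -0.002]
wrist_force: [0.0, 0.9, 1.2]
finger_gap: 0.0427
grip_force: 0.0
clock: 6.87
tcp_pos: [0.5443, -0.1119, 0.1186]
orientation: [0.0, 0.998, 0.063, -0.0]
wrist_force: [0.9, -0.3, 1.7]
finger_gap: 0.0426
grip_force: 0.0
```

```bash
python3 -m jog '[[1,0,0,0,0],[1,0,0,0,0],[1,0,0,0,0],[1,0,0,0,0],[1,0,0,0,0]]'
python3 -m jog '[[1,0,0.006,0,0],[1,0,0.006,0,0],[1,0,0.005,0,0],[1,0,0.003,0,0],[1,0,0.002,0,0]]'
python3 -m jog '[[1,0,0,0,0],[1,0,0,0,0],[1,0,0,0,0]]'
```

```text
clock: 7.28
tcp_pos: [0.5452, -0.1122, 0.1199]
orientation: [0.001, 0.998, 0.062, 0.001]
wrist_force: [-1.2, -0.1, 5.3]
finger_gap: 0.0134
grip_force: 31.9
clock: 7.7
tcp_pos: [0.5481, -0.134, 0.1199]
orientation: [0.0, 0.998, 0.062, 0.002]
wrist_force: [0.3, 1.7, 5.3]
finger_gap: 0.0131
grip_force: 32.0
clock: 7.95
tcp_pos: [0.5481, -0.1339, 0.1199]
orientation: [0.001, 0.998, 0.062, 0.002]
wrist_force: [0.7, 0.4, 5.6]
finger_gap: 0.0136
grip_force: 31.9
```

Moved about 22 mm with no blocking force. I'll release, lift and check.

```bash
python3 -m jog '[[0,0,0,0,0],[0,0,0,0,0],[0,0,0,0,0],[0,0,0,-0.015,0],[0,0,0,-0.03,0]]'
python3 -m jog '[[0,0,0,-0.04,0],[0,0,0,-0.04,0],[0,0,0,0,0],[0,0,0,0,0]]'
python3 - <<'E'
from h import *
c=env.read_camera("wrist");cv2.imwrite("pics/w4.png",c["img"][:,:,::-1])
E
```

```text
clock: 8.37
tcp_pos: [0.5441, -0.1326, 0.1598]
orientation: [-0.002, 0.998, 0.062, -0.004]
wrist_force: [0.7, 0.2, -0.7]
finger_gap: 0.0425
grip_force: 0.0
clock: 8.7
tcp_pos: [0.5484, -0.1342, 0.2462]
orientation: [0.001, 0.998, 0.062, 0.003]
wrist_force: [0.7, -0.0, 0.1]
finger_gap: 0.0429
grip_force: 0.0
```

View pics/w4.png

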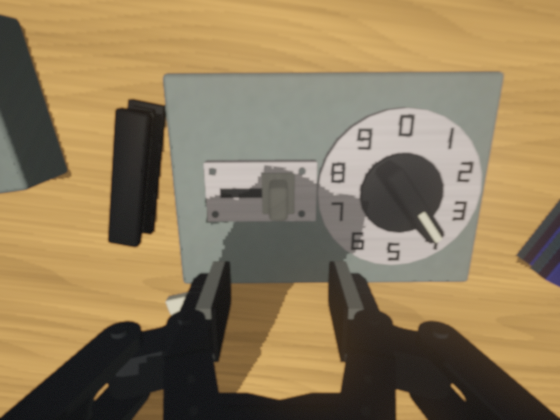

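The bolt grip now sits at (278,198), at the dial end of its slot, and the pointer is on 4 near (432,230). The gripper is clear.

```bash
python3 -c "from workcell import env; print(env.hand_in())"
```

```text
the job is handed in; nothing more can be done
None
```

The cash box dial is at 4 and its bolt is slid about 22 mm, fully open; the gripper has let go, the key safe was never approached, and the job was handed in at about 9 s, though the hand-in returned no verdict.

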